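# Shut and bolt the packed delivery box

### The job

Of the two open red delivery boxes, push the lid of the one packed with medicine cartons fully shut with the fingertips, then push the yellow knob sideways until its bolt is fully across over the lid's tab. Only push: nothing is pinched, lifted or shoved out of its place. Leave the empty box open and everything else undisturbed.

Things in the scene. Friction and masses are not known exactly. Their poses are not given: they have to be found in the camera images.
- packed_box: red delivery box packed with four medicine cartons (tops 85 mm up), 180 (its x) x 220 (its y) x 110 mm tall, walls 10 mm; loose, 2 to 2.5 kg in all. Origin: centre of its underside. Its -x side, towards the robot within 0.3 rad, is the front with the bolt; the +x side has the lid's hinge. It may be the left or the right of the two boxes
- packed_lid_hinge (a point): point on the hinge line of the packed box's lid, at the middle of the box's far (+x) top rim, 110.5 mm above its underside; the line runs along the box's y axis; its axes are the box's
- packed_lid (a joint): angle of the packed box's red lid, rad: 0 = shut and level, grows as the free edge swings up and away from the robot; starts 0.95 to 1.35, stop at 1.5. The lid is 180 mm from hinge to free edge, 220 mm wide; its smooth outer face lies 9 mm off the hinge line. A friction hinge (0.36 N m; the lid weighs 0.25 kg) keeps it where it is left: push it all the way down
- packed_lid_edge (a point): middle of the free edge of the packed box's lid, on the outer face; axes turn with the lid: z is the outer face's outward normal, -x points from hinge to free edge. A steel tab 26 mm wide, 5 mm thick stands out 25 mm from this edge, centred 34 mm to +y of this point
- packed_bolt (a joint): travel of the packed box's steel bolt, m: 0 = unlocked, 0.050 = its stop, fully across; starts 0 to 0.006. It slides along the box's +y on the box's front and, with the lid down, passes over the lid's tab into a keeper block. Friction about 2 N; stays where it is left. Guides, bar and keeper reach at most 125 mm above the box's underside
- packed_knob (a point): centre of the top of the yellow knob on the packed box's bolt: 16 mm (box x) x 20 mm (box y), top 159 mm and foot 125 mm above the box's underside, its axis 16 mm out from the front wall. It moves with the bolt; axes are the box's. Push on its -y face; there is free space beside it above the guides
- empty_box: the other red delivery box, of the same make but empty inside, lid open, bolt unlocked; origin: centre of its underside; to be left alone
- empty_lid_edge (a point): middle of the free edge of the empty box's lid, on the outer face
- empty_knob (a point): centre of the top of the yellow knob on the empty box's bolt
- carton_yellow: yellow and white upright medicine carton, 50 x 35 x 85 mm tall; bystander; origin: centre of its underside
- carton_blue: blue and white medicine carton, 40 x 60 x 60 mm tall; bystander; origin: centre of its underside
- bottle: white closed bottle with a blue cap, 60 mm across, 160 mm tall; bystander; origin: centre of its underside
- tape_roll: roll of brown parcel tape lying flat, 90 mm across, 45 mm tall; bystander; origin: centre of its underside

How it is judged:
By the outcome, as a careful person would: the job done as asked, in the order asked, and still so for the second after the job is handed in, with the robot touching nothing.
It also fails if it takes over 48 s, if anything falls off the work surface, if the arm or the gripper's body presses on something with over 40 N, if the wrist force passes 120 N, or if a joint passes its speed limit or range.

### The arm

A 6-joint arm with a two-finger parallel gripper is mounted at the origin on the work surface. World frame = base frame: x ahead of the robot, y to its left, z up, the work surface at z = 0. Lengths are in mm, angles in rad, forces in N, time in s.
With the tool pointing down it reaches from about 350 to 1000 mm from the base axis. Payload 7.1 kg.
Tool frame: the origin (TCP) lies midway between the tips of the shut fingers; the grasp point (between the pads) lies 19 mm behind it (robot.pinch_z is the z of the grasp point in the tool frame, in mm); z points along the fingers, y is the line along which they close (so a half turn about z gives the same grasp; the last joint's range is limited). The gripper opens to 85 mm and grips with 20 to 120 N. Pads are 22 mm wide; open, the fingers measure 114 mm over their backs; the gripper's body (76 mm by 85 mm) begins 54 mm behind the grasp point. The pads swing forward as they close: fully open they stand 13 mm farther back than shut.
Start: joints at [-1.197, 0.423, 1.63, -0, 1.089, -0.019], TCP at [239.251, -577.377, 231.319] pointing down, gripper open.
Joint ranges: [-3, 3], [-0.9, 2.11], [0.09, 2.58], [-1.31, 4.45], [0.11, 2.69], [-2.54, 2.54]. Speed limits (rad/s): [2.39, 2.39, 3.01, 3.14, 3.14, 3.14].

### API

Orientations are given as a unit quaternion [x, y, z, w].
In Python, from cell import robot, cams, boxes_of, regions_of gives the robot as it stands.
- The arm moves only by the shell command python3 -m crank 'ROWS' [FORCE]. ROWS is JSON, a list of rows, each a list of 3 entries, a list of its own where there are three numbers: the shift along the tool's x, y, z in m, then the turn about the tool's z in degrees, then the finger opening in m, from 0 to 0.0854. A call has 1 to 10 rows; each row is the pose to reach, as a shift and turn from the pose commanded when the call began, along the tool's axes at that moment; what a row does not reach only later rows make up. A row lasts 1/12 s, in which the tool goes at most 41.7 mm and 7.16 degrees, less where a joint would pass 70% of its speed; a pose out of reach is approached as far as the arm can. A call with a gripper value outside its range is refused whole. The fingers move at their own pace and stop on an object; FORCE is the grip in N (left out, the last holds). Time passes only in rows, so rows that repeat a pose let the fingers close. It gives the time, the measured TCP pose, the force, the opening and the grip force at its end, in the units of the state.
- robot.state(): the state, without advancing time (a new reading comes with each control period).
- cams.get_image(name): name is "scene" or "top"; returns the picture (384x512x3 uint8, red, green, blue); there is no depth.
- cams.calibration(name): a dict with "camera_matrix" (3x3 intrinsics, pixels), "T" (4x4, takes a point from camera to world coordinates). Camera axes: x right, y down, z forward; pixel columns grow to the right and rows downward; lengths in mm; the calibration is good to about 2 mm. A picture is of the moment at which its call begins. calibration takes no time and is no camera call.
- robot.hand_in(): hands the job in; it is judged then, once.
Trained networks look in the newest picture that a camera, given by its name, has taken for a name from the list of things; names that differ only in an ending like _2 or _b are one class to them, and where a whole thing is asked for, a point or a joint stands for the part that bears it (a point fixed in the world has none). Each returns a list of dicts, best first, with "p" (0 to 1); they miss things now and then, are a little off and sometimes report something else, mostly with a low value. They report only what shows in the picture. A call takes as long as a camera call.
- boxes_of(name, camera): "xy" ([column, row] as shares, 0 to 1, of the picture: columns of its width, rows of its height, amid what is visible of it).
- regions_of(name, camera): "region" (384x512 bool, what is visible of it) and "xy" ([column, row] as shares, 0 to 1, of the picture: columns of its width, rows of its height, amid what is visible of it).
The state is a dict: "t": time; "joint_positions": joint angles; "joint_velocities": joint speeds; "tau": joint torques, N m; "ee_pos": TCP position; "ee_rot": TCP orientation; "wrist_force": force on the tool from outside, world axes, zero at the start; "moment": the same for the moment, N m; "width": finger opening in mm; "gripper_force": force on a finger pad.
Only numpy, scipy, OpenCV 4.12 (cv2) and the standard library are available. Lean on these libraries where they do the work, as an engineer would, in place of code of your own. Each camera call takes 0.05 s, during which the arm holds its last target. There are 200 camera calls.

## Working session

There is one attempt and no reset: what is moved stays moved. The work goes in short steps, Python scripts to look and compute and a shell command to move; the robot and the scene stay as the last step left them, time stands still between calls to the robot, and variables do not carry over. Pictures are saved under pics/ and viewed, at most 10 in all, crops included, and the job is handed in when it is done.

```bash
mkdir -p pics; python3 - <<'E'
from cell import robot,cams,boxes_of,regions_of
import cv2,numpy as np
np.set_printoptions(precision=3,suppress=True)
for c in("scene","top"):
    im=cams.get_image(c);cv2.imwrite(f"pics/{c}0.png",im[:,:,::-1])
    k=cams.calibration(c);print(c,k["camera_matrix"],k["T"])
    for n in("packed_box","packed_lid_edge","packed_knob","empty_box","empty_knob","carton_yellow","carton_blue","bottle","tape_roll"):
        print(n,[(round(d["p"],2),np.round(np.array(d["xy"])*[512,384],1)) for d in boxes_of(n,c)[:3]])
s=robot.state();print(s)
E
```

```text
scene [[474.372   0.    260.407]
 [  0.    474.372 189.937]
 [  0.      0.      1.   ]] [[   0.059    0.849   -0.526 1256.586]
 [   0.998   -0.042    0.044  -79.013]
 [   0.015   -0.527   -0.85  1312.279]
 [   0.       0.       0.       1.   ]]
packed_box [(0.7, array([337. , 190.7]))]
packed_lid_edge [(0.91, array([340., 182.]))]
packed_knob []
empty_box [(0.65, array([204. , 206.6]))]
empty_knob [(0.56, array([201.1, 157.5])), (0.48, array([414.5, 163.6]))]
carton_yellow [(0.75, array([113.3, 187.2]))]
carton_blue [(0.97, array([111.3, 225.7]))]
bottle [(0.89, array([412.3, 164.9]))]
tape_roll [(0.83, array([425. , 210.3]))]
top [[396.614   0.    253.946]
 [  0.    396.614 193.68 ]
 [  0.      0.      1.   ]] [[  -0.012   -0.983    0.184  334.206]
 [  -1.       0.016    0.024  -13.603]
 [  -0.027   -0.184   -0.983 1249.05 ]
 [   0.       0.       0.       1.   ]]
packed_box [(0.89, array([182.9, 192.8])), (0.34, array([320.7, 198.9]))]
packed_lid_edge [(0.97, array([177.4, 186.4])), (0.59, array([320.2, 196.7]))]
packed_knob [(0.62, array([185.6, 244.7]))]
empty_box [(0.68, array([319.9, 199. ]))]
empty_knob [(0.53, array([318.1, 236.6]))]
carton_yellow [(0.84, array([418.1, 226.1]))]
carton_blue [(0.83, array([412.4, 187.5]))]
bottle [(0.63, array([ 98.7, 238.7]))]
tape_roll [(0.57, array([103.2, 188.6]))]
{'t': 1.0, 'joint_positions': array([-1.197,  0.423,  1.63 ,  0.   ,  1.089, -0.019]), 'joint_velocities': array([-0.001,  0.   ,  0.001, -0.   ,  0.001,  0.   ]), 'tau': array([ -0.   , -55.735, -28.215,   0.   ,   0.001,  -0.   ]), 'ee_pos': array([ 239.252, -577.403,  231.359]), 'ee_rot': array([0.981, 0.195, 0.   , 0.   ]), 'wrist_force': array([ 0.451,  0.317, -0.908]), 'moment': array([-0.035, -0.003,  0.002]), 'gripper_force': 0.0, 'width': 85.61653677457824}
```

```bash
python3 -c "
import cv2,numpy as np
" ; ls pics
```

```text
scene0.png
top0.png
```

View pics/scene0.png

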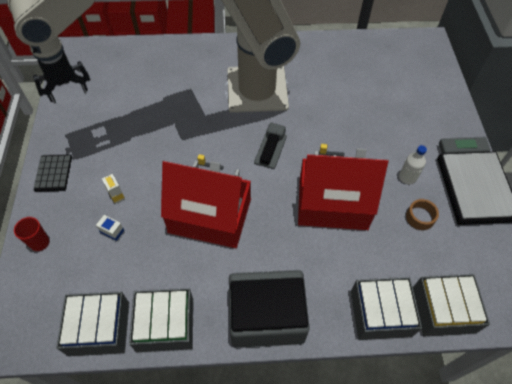

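View pics/top0.png

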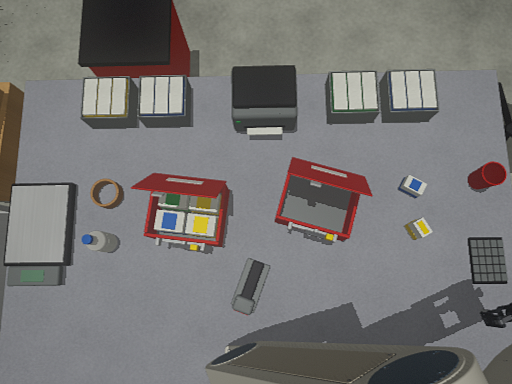

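The top view shows that the packed box (cartons visible) is the left one, at about (185,215). Its knob is at about (194,247) there and at about (323,150) in the scene view. I'll enlarge both.

```bash
python3 - <<'E'
import cv2,numpy as np
a=cv2.imread("pics/top0.png")[165:260,125:235];b=cv2.imread("pics/scene0.png")[138:233,290:392]
a=cv2.resize(a,None,fx=4,fy=4,interpolation=2)[:,:400];b=cv2.resize(b,None,fx=4,fy=4,interpolation=2)[:,:400]
cv2.imwrite("pics/crop0.png",np.hstack([a,b]))
E
```

```text
(no output)
```

View pics/crop0.png

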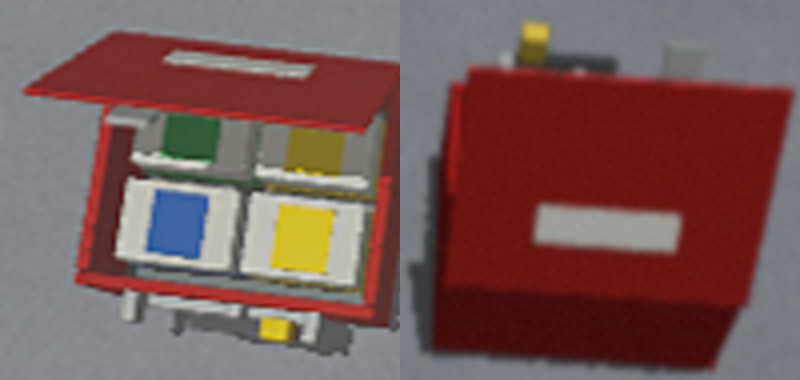

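```bash
cat > h.py <<'E'
from cell import robot,cams,boxes_of,regions_of
import numpy as np,json
from scipy.spatial.transform import Rotation as R
np.set_printoptions(precision=1,suppress=True)
def proj(c,P):
    k=cams.calibration(c);T=np.linalg.inv(k["T"]);p=np.atleast_2d(P)@T[:3,:3].T+T[:3,3]
    q=p@k["camera_matrix"].T;return q[:,:2]/q[:,2:]
def B(x,y,a,P):
    c,s=np.cos(a),np.sin(a);P=np.atleast_2d(P);return np.c_[x+c*P[:,0]-s*P[:,1],y+s*P[:,0]+c*P[:,1],P[:,2]]
def lid(th,r,y,o=9): return [90-r*np.cos(th)+o*np.sin(th),y,110.5+r*np.sin(th)+o*np.cos(th)]
def to(w,yaw=None):  # world target mm -> tool shift m + turn deg (yaw: world heading of tool x, deg)
    s=robot.state();r=R.from_quat(s["ee_rot"]);x=r.apply([1,0,0]);h=np.degrees(np.arctan2(x[1],x[0]))
    print("shift",np.round(r.inv().apply(np.array(w)-s["ee_pos"])/1000,4),"turn",None if yaw is None else round(h-yaw,1),"heading",h)
E
cat > fit.py <<'E'
from h import *
from scipy.optimize import least_squares
def pts(v):
    x,y,a,th,b=v
    k=[-106,K0+b,159]
    t=[lid(th,180,110),lid(th,180,-110),[-90,110,110],[-90,-110,110],k,lid(th,0,110),]
    s=[lid(th,180,-110),lid(th,180,110),k,[90,-110,0],[90,110,0]]
    return np.r_[proj("top",B(x,y,a,t)),proj("scene",B(x,y,a,s))]
K0=0
obs=np.array([[131.2,188.2],[216.2,197.5],[144.2,235.7],[222.5,245.5],[194.2,246.7],[153.5,173],[307.5,155],[388.2,161],[324.2,145.3],[298.2,225],[368.7,230]])
f=least_squares(lambda v:(pts(v)-obs).ravel(),[590,170,0,1.1,-30],x_scale=[10,10,.1,.1,10],loss="soft_l1")
print("x y yaw th knob_y",np.round(f.x,3));print((pts(f.x)-obs))
x,y,a,th,b=f.x
print("edge",B(x,y,a,lid(th,180,0)),"knob",B(x,y,a,[-106,b,159]),"hinge",B(x,y,a,[90,0,110.5]))
E
python3 fit.py
```

```text
x y yaw th knob_y [504.  215.7  -0.1   1.1 -47.8]
[[-0.9 -0.2]
 [ 0.3 -0.5]
 [-1.   0.4]
 [-3.9 -1. ]
 [-0.9  0.1]
 [-0.6 -0.3]
 [-1.5 -0.4]
 [-0.5 -1.4]
 [-1.   0.1]
 [-1.1  0.4]
 [-0.8 -0.1]]
edge [[522.8 213.4 276.1]] knob [[392.9 181.2 159. ]] hinge [[593.3 204.7 110.5]]
```

```bash
sed -i 's/\[222.5,245.5\]/[218.7,244.9]/' fit.py; sed -i 's/np.round(f.x,3)/[round(float(i),3) for i in f.x]/' fit.py; python3 fit.py | sed -n '1p;$p'
python3 -m crank '[[[0,0,-0.04],5,0],[[0,0,-0.08],10,0],[[0,0,-0.12],15,0],[[0,0,-0.16],20,0],[[0,0,-0.19],25,0],[[0.028,-0.025,-0.19],29.5,0],[[0.056,-0.05,-0.19],29.5,0],[[0.084,-0.075,-0.19],29.5,0],[[0.112,-0.1,-0.19],29.5,0],[[0.14,-0.125,-0.19],29.5,0]]'
python3 -c "
from h import *
to([613,202,420],-7)"
```

```text
x y yaw th knob_y [504.149, 216.179, -0.124, 1.115, -48.48]
edge [[522.8 213.9 276.1]] knob [[393.  181.2 159. ]] hinge [[593.5 205.1 110.5]]
t: 1.83
ee_pos: [321.0, -406.7, 421.4]
ee_rot: [0.998, -0.061, 0.0, 0.0]
wrist_force: [0.3, -0.5, 0.2]
width: -0.2
gripper_force: 0.0
shift [ 0.2 -0.6  0. ] turn -0.0 heading -7.027897027619717
```

```bash

python3 -m crank '[[[0.0127,-0.0376,0],0,0],[[0.0254,-0.0752,0],0,0],[[0.038,-0.113,0],0,0],[[0.051,-0.15,0],0,0],[[0.0635,-0.188,0],0,0],[[0.076,-0.226,0],0,0],[[0.089,-0.263,0],0,0],[[0.102,-0.301,0],0,0],[[0.114,-0.338,0],0,0],[[0.127,-0.376,0],0,0]]'
python3 -m crank '[[[0.0127,-0.0376,0],0,0],[[0.0254,-0.0752,0],0,0],[[0.038,-0.113,0],0,0],[[0.051,-0.15,0],0,0],[[0.0635,-0.188,0],0,0],[[0.076,-0.226,0],0,0],[[0.089,-0.264,0],0,0],[[0.089,-0.264,0],0,0]]'
cat >> h.py <<'E'
X,Y,A=504.1,216.2,-0.124
def tob(p): print("box target",p,end=" "); to(B(X,Y,A,p)[0],np.degrees(A))
def where():
    p=np.array(robot.state()["ee_pos"])-[X,Y,0];c,s=np.cos(A),np.sin(A);print("tcp in box",np.array([c*p[0]+s*p[1],-s*p[0]+c*p[1],p[2]]))
E
sed -i 's/np.round(r.inv().apply(np.array(w)-s\["ee_pos"\])\/1000,4)/[round(float(i),4) for i in r.inv().apply(np.array(w)-s["ee_pos"])\/1000]/' h.py
python3 -c "
from h import *
where();tob([100,0,235])
for t in (1.115,.9,.7,.5,.3,.15,0): print(t,np.array(lid(t,140,0)))"
```

```text
t: 2.67
ee_pos: [492.9, -48.6, 421.6]
ee_rot: [0.998, -0.061, 0.0, 0.0]
wrist_force: [1.6, -1.3, 0.5]
width: 0.1
gripper_force: 0.0
t: 3.33
ee_pos: [614.7, 206.5, 420.0]
ee_rot: [0.998, -0.059, -0.0, -0.001]
wrist_force: [-1.9, -0.2, -0.4]
width: 0.3
gripper_force: 0.0
tcp in box [111.   4. 420.]
box target [100, 0, 235] shift [-0.0109, 0.0043, 0.185] turn 0.4 heading -6.749893640361949
1.115 [ 36.5   0.  240.2]
0.9 [ 10.    0.  225.8]
0.7 [-11.3   0.  207.6]
0.5 [-28.5   0.  185.5]
0.3 [-41.1   0.  160.5]
0.15 [-47.1   0.  140.3]
0 [-50.    0.  119.5]
```

```bash

python3 -m crank '[[[-0.002,0.004,0.035],0.3,0],[[-0.004,0.004,0.07],0.3,0],[[-0.006,0.004,0.105],0.3,0],[[-0.008,0.004,0.14],0.3,0],[[-0.011,0.004,0.175],0.3,0],[[-0.011,0.004,0.185],0.3,0],[[-0.025,0.004,0.185],0.3,0],[[-0.035,0.004,0.185],0.3,0],[[-0.045,0.004,0.185],0.3,0],[[-0.045,0.004,0.185],0.3,0]]'
python3 - <<'E'
from h import *
import cv2
where();tob([50,0,235])
a=cams.get_image("scene")[60:240,270:420];b=cams.get_image("top")[130:270,100:260]
cv2.imwrite("pics/p1.png",np.hstack([cv2.resize(a,(400,480)),cv2.resize(b,(400,350))[:480] if 0 else cv2.copyMakeBorder(cv2.resize(b,(400,350)),0,130,0,0,0)])[:,:,::-1])
E
```

```text
t: 4.17
ee_pos: [566.9, 202.5, 237.8]
ee_rot: [0.998, -0.063, 0.0, -0.0]
wrist_force: [-0.3, -0.5, 0.1]
width: 0.1
gripper_force: 0.0
tcp in box [ 64.   -5.9 237.8]
box target [50, 0, 235] shift [-0.0141, -0.0058, 0.0028] turn -0.2 heading -7.264056742065874
```

View pics/p1.png

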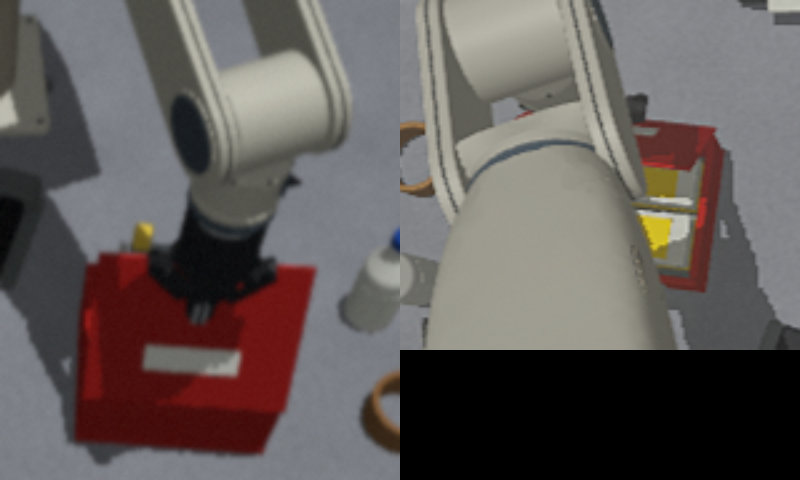

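The tips are behind the lid's outer face, with the label visible below them, and nothing is in contact yet. I'll sweep along the lid's arc.

```bash

python3 -m crank '[[[-0.014,-0.003,0.002],0,0],[[-0.029,-0.005,0.006],0,0],[[-0.043,-0.005,0.012],0,0],[[-0.054,-0.005,0.021],0,0],[[-0.064,-0.005,0.03],0,0],[[-0.073,-0.005,0.041],0,0],[[-0.081,-0.005,0.053],0,0],[[-0.088,-0.005,0.065],0,0],[[-0.094,-0.005,0.078],0,0],[[-0.094,-0.005,0.078],0,0]]'
python3 - <<'E'
from h import *
where();tob([-37,0,122])
E
```

```text
t: 5.1
ee_pos: [474.2, 218.8, 157.2]
ee_rot: [0.998, -0.063, -0.001, 0.0]
wrist_force: [-0.9, -0.2, 0.2]
width: 0.1
gripper_force: 0.0
tcp in box [-30.   -1.1 157.2]
box target [-37, 0, 122] shift [-0.0069, -0.0011, 0.0352] turn -0.2 heading -7.272158557965936
```

```bash

python3 -m crank '[[[-0.003,-0.001,0.009],0,0],[[-0.005,-0.001,0.018],0,0],[[-0.007,-0.001,0.026],0,0],[[-0.007,-0.001,0.034],0,0],[[-0.007,-0.001,0.034],0,0]]'
python3 - <<'E'
from h import *
import cv2
where();print(robot.state()["wrist_force"])
a=cams.get_image("scene")[60:240,270:420];b=cams.get_image("top")[150:270,100:260]
cv2.imwrite("pics/p2.png",np.hstack([cv2.resize(a,(400,480)),cv2.copyMakeBorder(cv2.resize(b,(400,300)),0,180,0,0,0)])[:,:,::-1])
E
```

```text
t: 5.52
ee_pos: [467.7, 220.5, 122.7]
ee_rot: [0.998, -0.064, -0.001, 0.001]
wrist_force: [0.2, 0.0, 0.2]
width: -0.2
gripper_force: 0.0
tcp in box [-36.6  -0.2 122.7]
[0.2 0.  0.2]
```

View pics/p2.png

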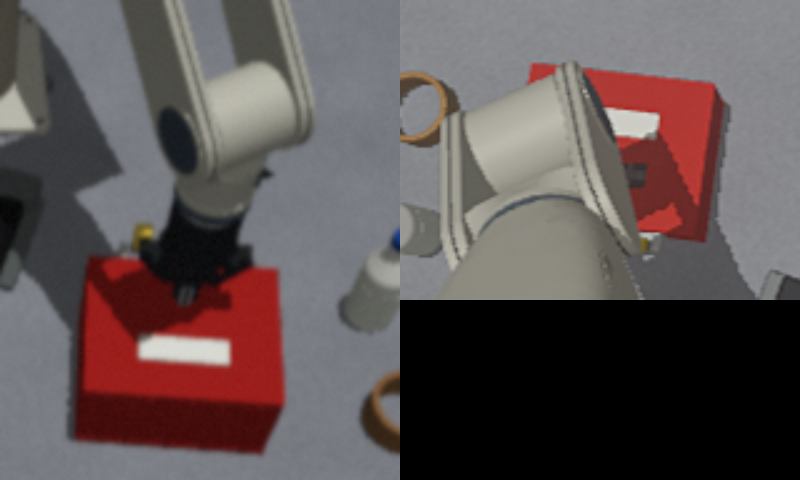

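The lid is nearly flat. I'll press down gently in small steps.

```bash

python3 -m crank '[[[0,0,0.002],0,0],[[0,0,0.004],0,0],[[0,0,0.004],0,0]]'
python3 -m crank '[[[0,0,0.002],0,0],[[0,0,0.002],0,0]]'
python3 -c "
from h import *
where()"
```

```text
t: 5.87
ee_pos: [468.6, 220.9, 120.3]
ee_rot: [0.998, -0.064, 0.0, -0.0]
wrist_force: [1.1, -0.2, -0.1]
width: -0.1
gripper_force: 0.0
t: 6.03
ee_pos: [468.8, 221.0, 119.5]
ee_rot: [0.998, -0.064, 0.0, -0.0]
wrist_force: [-2.8, -0.9, 11.2]
width: 0.1
gripper_force: 6.0
tcp in box [-35.6   0.4 119.5]
```

```bash

python3 -m crank '[[[0,0,0.001],0,0],[[0,0,0.001],0,0]]'
python3 -m crank '[[[0,0,-0.03],0,0],[[0,0.04,-0.06],0,0],[[0,0.08,-0.08],0,0],[[0,0.12,-0.08],0,0],[[0,0.16,-0.08],0,0],[[0,0.2,-0.08],0,0],[[0,0.2,-0.08],0,0]]'
python3 - <<'E'
from h import *
import cv2
where()
a=cams.get_image("scene");b=cams.get_image("top")
for c in("scene","top"): print(c,[(round(d["p"],2),np.array(d["xy"])*[512,384]) for d in boxes_of("packed_knob",c)[:3]])
u=cv2.resize(a[130:240,285:395],(400,400),interpolation=2);v=cv2.resize(b[155:265,130:240],(400,400),interpolation=2)
cv2.imwrite("pics/p3.png",np.hstack([u,v])[:,:,::-1])
E
```

```text
t: 6.2
ee_pos: [468.8, 221.0, 119.4]
ee_rot: [0.998, -0.064, 0.0, -0.0]
wrist_force: [-7.3, -3.1, 21.7]
width: -0.3
gripper_force: 11.2
t: 6.78
ee_pos: [441.8, 17.9, 197.6]
ee_rot: [0.998, -0.065, 0.0, 0.001]
wrist_force: [0.0, 1.5, -0.2]
width: 0.0
gripper_force: 0.0
tcp in box [ -37.3 -204.4  197.6]
scene [(0.42, array([328.9, 151.1]))]
top [(0.67, array([182.4, 243.4]))]
```

View pics/p3.png

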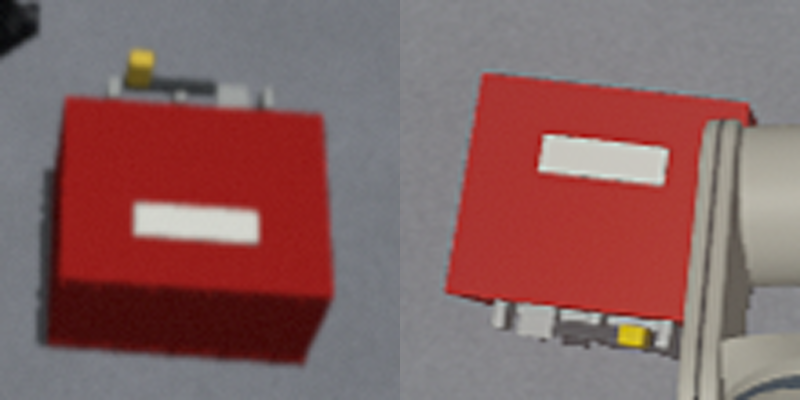

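```bash
python3 - <<'E'
from h import *
from scipy.optimize import least_squares
def f(v):
    x,y,a,k,th=v;K=[-106,k,159]
    s=[lid(th,180,-110),lid(th,180,110),lid(th,0,110),lid(th,0,-110),K];t=[lid(th,180,110),lid(th,0,110),K]
    return np.r_[proj("scene",B(x,y,a,s)),proj("top",B(x,y,a,t))]
o=np.array([[303.4,156.7],[373,161.6],[376.3,211.7],[300.7,207],[324.05,145.1],[142.9,235.3],[153.4,175.1],[193.5,246.]])
r=least_squares(lambda v:(f(v)-o).ravel(),[504,216,-.124,-48,0],x_scale=[10,10,.1,10,.1])
print([round(float(i),3) for i in r.x]);print(f(r.x)-o);x,y,a,k,_=r.x;print(B(x,y,a,[-106,k,159]),B(X,Y,A,[-106,-48.5,159]))
tob([-106,-100,138])
E
```

```text
[505.24, 216.088, -0.132, -48.365, -0.02]
[[-1.5  0.1]
 [-0.1  0.1]
 [ 0.1  0. ]
 [-0.4 -0.7]
 [-0.5  0.6]
 [-0.7 -0.1]
 [-1.1 -0.8]
 [-0.5  0.5]]
[[393.8 182.1 159. ]] [[392.9 181.2 159. ]]
box target [-106, -100, 138] shift [-0.0701, -0.099, 0.0594] turn -0.2 heading -7.329406111720042
```

```bash

python3 -m crank '[[[-0.035,0,0.01],0,0],[[-0.069,0,0.03],0,0],[[-0.07,-0.035,0.06],0,0],[[-0.07,-0.07,0.06],0,0],[[-0.07,-0.095,0.06],0,0],[[-0.07,-0.104,0.06],0,0],[[-0.07,-0.114,0.06],0,0],[[-0.07,-0.114,0.06],0,0]]'
python3 - <<'E'
from h import *
import cv2
where()
a=cams.get_image("scene")
cv2.imwrite("pics/p4.png",cv2.resize(a[100:200,260:380],(720,600),interpolation=2)[:,:,::-1])
E
```

```text
t: 7.65
ee_pos: [388.5, 146.4, 137.4]
ee_rot: [0.998, -0.062, 0.0, -0.0]
wrist_force: [1.0, -0.4, -0.4]
width: -0.0
gripper_force: 0.0
tcp in box [-106.1  -83.6  137.4]
```

View pics/p4.png

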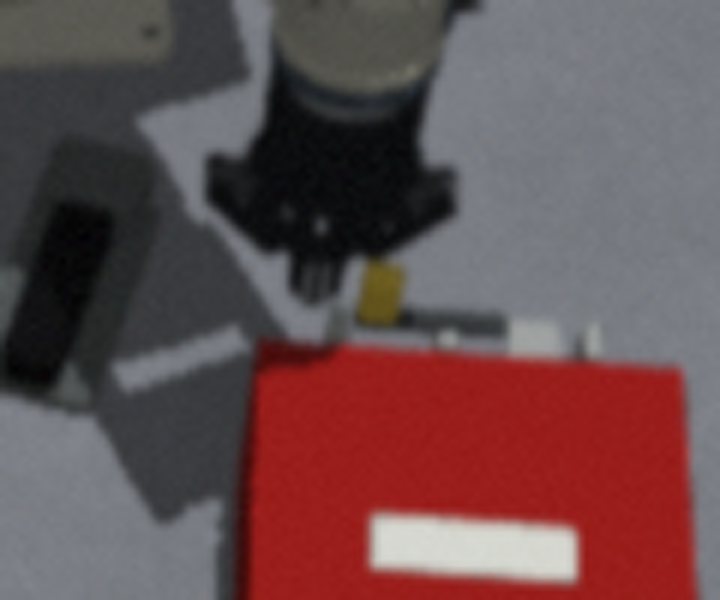

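```bash

python3 -m crank '[[[0,0,-0.005],0,0],[[0,-0.006,-0.005],0,0],[[0,-0.012,-0.005],0,0],[[0,-0.018,-0.005],0,0],[[0,-0.024,-0.005],0,0],[[0,-0.03,-0.005],0,0],[[0,-0.036,-0.005],0,0],[[0,-0.042,-0.005],0,0],[[0,-0.048,-0.005],0,0],[[0,-0.048,-0.005],0,0]]'
python3 -c "
from h import *
where()
cams.get_image('top')
for c in ('scene','top'):
  cams.get_image(c);print([(round(d['p'],2),np.array(d['xy'])*[512,384]) for d in boxes_of('packed_knob',c)[:2]])
for k in (-48.4,-10,-3,1.6): print(k,proj('scene',B(X,Y,A,[-106,k,150])))"
python3 -m crank '[[[0,-0.003,0],0,0],[[0,-0.003,0],0,0]]'
python3 -m crank '[[[0,-0.003,0],0,0],[[0,-0.003,0],0,0]]'
```

```text
t: 8.53
ee_pos: [394.4, 193.2, 142.3]
ee_rot: [0.998, -0.063, 0.0, -0.0]
wrist_force: [0.7, -0.5, 0.7]
width: 0.1
gripper_force: 0.0
tcp in box [-106.   -36.4  142.3]
[(0.45, array([338.6, 154.1]))]
[]
-48.4 [[322.8 147.2]]
-10 [[335.4 148. ]]
-3 [[337.7 148.1]]
1.6 [[339.2 148.2]]
t: 8.95
ee_pos: [394.3, 195.0, 142.2]
ee_rot: [0.998, -0.064, -0.0, 0.0]
wrist_force: [0.3, -0.4, -0.2]
width: 0.4
gripper_force: 0.2
t: 9.12
ee_pos: [394.8, 198.2, 142.2]
ee_rot: [0.998, -0.064, -0.0, 0.0]
wrist_force: [-0.5, -1.5, 0.1]
width: -0.4
gripper_force: 0.4
```

```bash

python3 -m crank '[[[0,-0.002,0],0,0],[[0,-0.002,0],0,0]]' | grep -E 'pos|wrist'
python3 -m crank '[[[0,-0.002,0],0,0],[[0,-0.002,0],0,0]]' | grep -E 'pos|wrist'
python3 - <<'E'
from h import *
import cv2
where()
a=cams.get_image("scene")
cv2.imwrite("pics/p5.png",cv2.resize(a[100:200,280:400],(720,600),interpolation=2)[:,:,::-1])
E
```

```text
ee_pos: [395.1, 200.2, 142.2]
wrist_force: [-0.6, -1.5, -0.3]
ee_pos: [395.4, 202.2, 142.3]
wrist_force: [-1.4, -1.3, -0.0]
tcp in box [-106.1  -27.3  142.3]
```

View pics/p5.png

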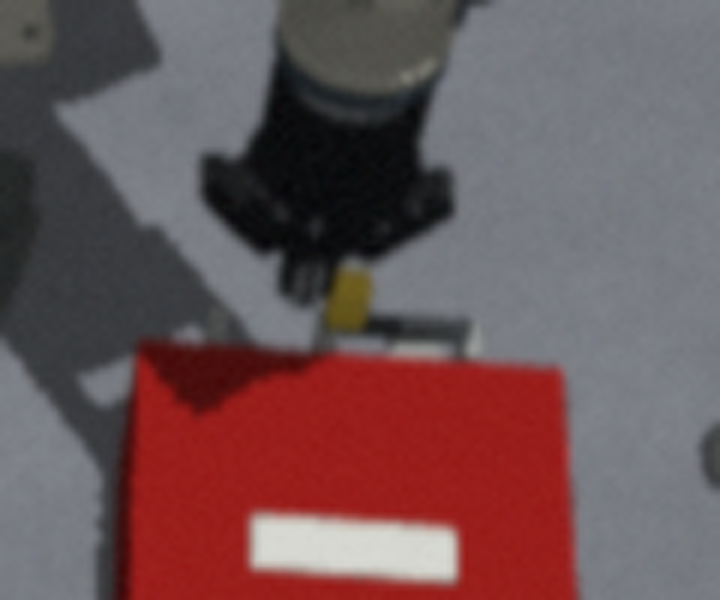

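```bash

for i in 1; do python3 -m crank '[[[0,-0.002,0],0,0],[[0,-0.002,0],0,0]]' | grep -E 'pos|wrist'; done
python3 -m crank '[[[0,-0.001,0],0,0],[[0,-0.001,0],0,0]]' | grep -E 'pos|wrist'
```

```text
ee_pos: [395.4, 203.5, 142.3]
wrist_force: [-1.2, -5.7, 1.9]
ee_pos: [395.3, 204.0, 142.2]
wrist_force: [-0.8, -7.8, 3.1]
```

```bash
python3 -m crank '[[[0,-0.001,0],0,0],[[0,-0.001,0],0,0]]' | grep -E 'pos|wrist'
```

```text
ee_pos: [395.3, 204.8, 142.2]
wrist_force: [-2.3, -9.2, 3.7]
```

```bash

python3 -m crank '[[[0,0.02,0],0,0],[[0,0.04,-0.02],0,0],[[0,0.06,-0.06],0,0],[[0,0.09,-0.09],0,0],[[0,0.13,-0.12],0,0],[[0,0.17,-0.14],0,0],[[0,0.2,-0.14],0,0],[[0,0.2,-0.14],0,0]]'
python3 - <<'E'
from h import *
import cv2
a=cams.get_image("scene");b=cams.get_image("top")
u=cv2.resize(a[130:240,285:395],(400,400),interpolation=2);v=cv2.resize(b[155:265,130:240],(400,400),interpolation=2)
cv2.imwrite("pics/p6.png",np.hstack([u,v])[:,:,::-1])
E
```

```text
t: 10.67
ee_pos: [371.4, 2.7, 284.8]
ee_rot: [0.998, -0.066, 0.003, 0.001]
wrist_force: [0.8, 1.0, -0.7]
width: 0.3
gripper_force: 0.0
```

View pics/p6.png

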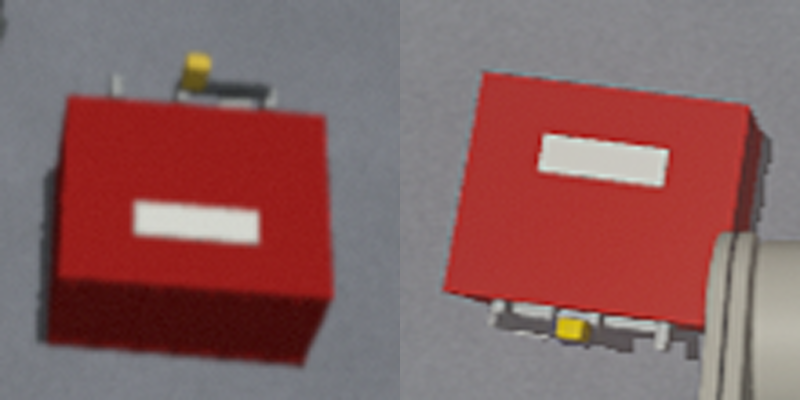

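```bash

python3 -m crank '[[[0,-0.04,0.01],0,0],[[0,-0.08,0.03],0,0],[[0,-0.12,0.07],0,0],[[0,-0.15,0.11],0,0],[[0,-0.17,0.138],0,0],[[0,-0.18,0.138],0,0],[[0,-0.19,0.138],0,0],[[0,-0.196,0.138],0,0],[[0,-0.196,0.138],0,0]]'| grep -E 'pos|wrist'
python3 -c "
from h import *
where()"
python3 -m crank '[[[0,-0.002,0],0,0],[[0,-0.002,0],0,0]]'| grep -E 'pos|wrist'
python3 -m crank '[[[0,-0.001,0],0,0],[[0,-0.001,0],0,0]]'| grep -E 'pos|wrist'
```

```text
ee_pos: [395.7, 203.6, 144.7]
wrist_force: [0.3, 0.1, 0.4]
tcp in box [-106.   -25.9  144.7]
ee_pos: [396.3, 204.0, 145.5]
wrist_force: [-0.8, 0.2, 0.8]
ee_pos: [396.3, 204.4, 145.1]
wrist_force: [0.2, -1.9, 1.7]
```

```bash

python3 -m crank '[[[0,-0.001,0],0,0],[[0,-0.001,0],0,0]]'| grep -E 'pos|wrist'
python3 -m crank '[[[0,-0.001,0],0,0],[[0,-0.001,0],0,0]]'| grep -E 'pos|wrist'
python3 -m crank '[[[0,-0.001,0],0,0],[[0,-0.001,0],0,0]]'| grep -E 'pos|wrist'
```

```text
ee_pos: [396.2, 204.7, 144.9]
wrist_force: [-0.5, -7.6, 5.4]
ee_pos: [396.0, 205.3, 144.8]
wrist_force: [-0.2, -10.6, 9.0]
ee_pos: [395.9, 206.1, 144.8]
wrist_force: [-0.9, -12.3, 8.2]
```

```bash

python3 -m crank '[[[0,0.02,0],0,0],[[0,0.04,-0.02],0,0],[[0,0.06,-0.06],0,0],[[0,0.09,-0.09],0,0],[[0,0.13,-0.12],0,0],[[0,0.17,-0.14],0,0],[[0,0.2,-0.14],0,0],[[0,0.2,-0.14],0,0]]' | grep -E 'pos|wrist'
python3 - <<'E'
from h import *
import cv2
a=cams.get_image("scene");b=cams.get_image("top")
u=cv2.resize(a[130:240,285:395],(400,400),interpolation=2);v=cv2.resize(b[155:265,130:240],(400,400),interpolation=2)
im=np.hstack([u,v])[:,:,::-1]
cv2.imwrite("pics/p7.png",im)
o=cv2.imread("pics/p6.png");q=cv2.imread("pics/p3.png")
def yc(i,s):
    h=cv2.cvtColor(np.ascontiguousarray(i[:,s]),cv2.COLOR_BGR2HSV);m=cv2.inRange(h,(20,120,90),(35,255,255));return np.argwhere(m).mean(0)
for s in(slice(0,400),slice(400,800)):
    print("knob p3,p6,p7",[yc(i,s)/3.636 for i in(q,o,im)])
    g=[np.float32(cv2.cvtColor(np.ascontiguousarray(i[120:280,s][:,50:300]),cv2.COLOR_BGR2GRAY)) for i in(q,o,im)]
    print("lid shift crop-px",cv2.phaseCorrelate(g[0],g[1]),cv2.phaseCorrelate(g[1],g[2]))
E
```

```text
ee_pos: [371.0, 4.4, 286.6]
wrist_force: [0.5, 0.5, 0.2]
knob p3,p6,p7 [array([18.3, 38.5]), array([19.3, 53.9]), array([19.2, 54.3])]
lid shift crop-px ((0.015342030745287616, 0.02211863248740542), 0.4856004905700684) ((0.20367180377719762, -0.015206435292398623), 0.49231897430419924)
knob p3,p6,p7 [array([92.5, 64. ]), array([90.6, 47.4]), array([90.7, 46.9])]
lid shift crop-px ((-0.07483382811929573, -0.025381042100804052), 0.4134691219329834) ((-0.11915589844775809, -0.0029741971725485428), 0.5474971794128418)
```

View pics/p7.png

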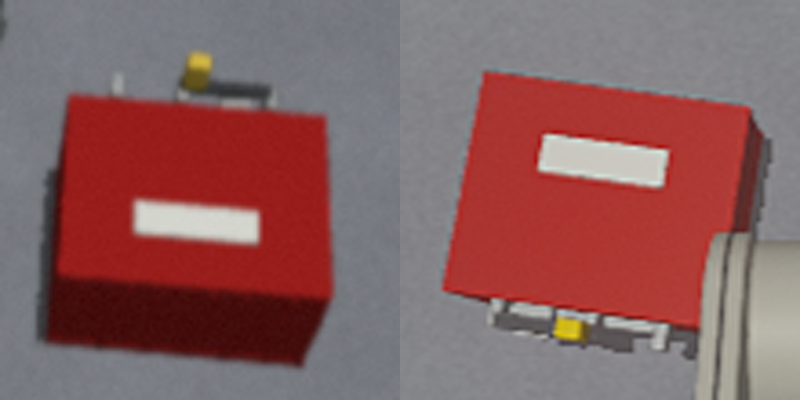

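```bash
python3 - <<'E'
import cv2,numpy as np
q,o,i=[cv2.cvtColor(cv2.imread(f"pics/p{k}.png"),cv2.COLOR_BGR2GRAY).astype(np.float32) for k in(3,6,7)]
def sh(a,b,r,n):
    x0,x1,y0,y1=r;t=a[y0:y1,x0:x1];s=b[y0-8:y1+8,x0-8:x1+8]
    t=cv2.resize(t,None,fx=5,fy=5,interpolation=2);s=cv2.resize(s,None,fx=5,fy=5,interpolation=2)
    m=cv2.minMaxLoc(cv2.matchTemplate(s,t,cv2.TM_CCOEFF_NORMED));print(n,"shift crop px",(np.array(m[3])/5-8) , round(m[1],3))
for a,b,l in((q,o,"p3-p6"),(o,i,"p6-p7")):
    print(l)
    sh(a,b,(52,90,88,125),"scene front-left corner"); sh(a,b,(305,335,100,135),"scene front-right corner");sh(a,b,(310,345,280,310),"scene hinge right")
    sh(a,b,(435,465,270,303),"top front-left");sh(a,b,(470,500,60,95),"top hinge-left");sh(a,b,(530,680,125,195),"top label")
sh(o,i,(180,215,45,95),"scene knob");sh(o,i,(545,595,312,350),"top knob")
sh(o,i,(105,130,65,100),"scene guide post");sh(o,i,(645,680,315,355),"top guide")
E
```

```text
p3-p6
scene front-left corner shift crop px [ 2. -1.] 0.993
scene front-right corner shift crop px [2.2 1.4] 0.993
scene hinge right shift crop px [-0.4  0.2] 0.998
top front-left shift crop px [-1.4 -1. ] 0.958
top hinge-left shift crop px [ 0.6 -0.8] 0.975
top label shift crop px [-0.2  0.4] 0.994
p6-p7
scene front-left corner shift crop px [ 1.2 -1.4] 0.995
scene front-right corner shift crop px [0.2 0.2] 0.997
scene hinge right shift crop px [-0.2 -0.2] 0.998
top front-left shift crop px [-0.6 -0.6] 0.973
top hinge-left shift crop px [ 0.4 -0.8] 0.987
top label shift crop px [-0.2  0.4] 0.996
scene knob shift crop px [ 1.2 -0.4] 0.995
top knob shift crop px [-1.6  0.2] 0.977
scene guide post shift crop px [ 0.4 -0.4] 0.969
top guide shift crop px [-1.6  0.6] 0.954
```

In the second push the guide posts moved by the same amount as the knob, about 1 mm. So the bolt is against its stop and further pushing would only shift the box.

```bash
python3 -c "
from cell import robot
print(robot.hand_in())"
```

```text
the job is handed in; nothing more can be done
None
```

The packed box (the left one) has its lid pushed shut and its bolt pushed across to its stop, and the job is handed in; the last pushes turned the front of that box by about 1 to 2 mm, and the empty box and other items weren't touched.

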